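Hang up the pan lifter and hold the analyser hood open

TASK

The sample-pan lifter has been left lying on the closed hood of the moisture analyser: hang it by its eye on the hook stand, so that it hangs free. Then lift the hood by its bar handle to 40 degrees open and finish while still holding it there, steady, because it falls shut when let go; a colleague will reach in for the pan. Keep the hood shut until the lifter hangs on the hook, and leave the jar, dishes, tray and vial where they stand.

Things in the scene. Friction and masses are not known exactly. Their poses are not given: they have to be found in the camera images.
- lifter_grip (a point): Centre of the pale wooden handle of the loose sample-pan lifter (handle 85 long, 14 wide, 18 mm high; whole tool 184 mm long, about 90 g), lying flat on the hood's top at the start. x points along the tool towards its steel eye, z up out of its upper side; a flat two-tined steel fork, 62 wide, 4 mm thick, reaches 107.5 mm to -x. Handle faces are parallel to x, so grasp it across y.
- lifter_eye (a point): Centre of the eye of the lifter, 58.5 mm along +x from lifter_grip at the same height: a flat steel ring, 36 mm outside and 24 mm hole diameter, 6 mm thick, hole axis = z.
- lifter: The whole lifter: origin on its underside, 7.5 mm to -x and 9 mm below lifter_grip, same axes.
- hook: Fixed hook stand: steel base plate 120 x 120 x 12 mm, origin at the centre of its underside on the worktop, z up. A 14 mm upright post 25 mm to +x of the origin, 222 mm high; from it a level round arm (8 mm thick, its axis at 210 mm height) reaches 55 mm to -x and there turns straight up into an 8 mm pin.
- hook_pin (a point): The bend of the hook: the foot of the upright pin on the arm's axis, 210 mm above the worktop; the pin rises 44 mm above this point to its rounded tip. Axes as hook: the arm runs from here 55 mm to +x to the post; -x of the pin is free. An eye lowered over the pin with the tool pointing to -x comes to rest on the arm and, released, the tool swings down and hangs from the arm.
- hook_seat (a point): Point near which a hanging eye has its centre: 18 mm to +x of hook_pin and 5 mm lower. Axes as hook.
- analyser: Fixed moisture analyser, 330 (x) x 200 (y) mm, origin at the centre of its underside on the worktop, front with control panel (57 mm high) towards -x. The hood covers the rear part from x = -55 to +155 mm; its flat top is 160 mm above the worktop.
- hood_handle (a point): Middle of the hood's bar handle: a round steel bar 12 mm thick along y, 108 mm free length between two grey brackets, 45 mm clear in front (-x) of the hood's front face (to the bar's axis), 137 mm above the worktop when shut. Axes turn with the hood; when shut they are those of analyser. The bar can be pinched from above (fingers before and behind it) and turns in the grip while the hood swings.
- hood_hinge (a point): Hinge axis of the hood (along y) at its rear lower edge, 92 mm above the worktop; shut, the bar lies 255 mm to -x and 45 mm above it. Axes turn with the hood.
- hood (a joint): Angle of the white hood (210 x 200 x 68 mm) in rad: 0 shut, growing as its front rises (a turn about +y of the analyser), stop at 1.25; 40 degrees is 0.698. About 0.6 kg, lifting the bar takes 2 to 4 N; no stay, it falls shut from any angle.
- jar: Bystander: glass jar 76 mm wide, 115 mm high with dried lavender to about 245 mm; origin under its centre.
- dishes: Bystander: stack of round clear dishes, 93 mm wide, 45 mm high; origin under its centre.
- tray: Bystander: shallow clear germination tray with sprouts, 120 x 170 x 25 mm, in front of the hook stand; origin under its centre.
- vial: Bystander: small amber jar, 40 mm wide, 75 mm high; origin under its centre.
Not all that is in view belongs to the job. Of the things that look like the hook, take the one that is farthest to the robot's right at the start. Leave any turquoise look-alike of the lifter alone.

How it is judged:
By the outcome, as a careful person would: the job done as asked, in the order asked, and still so for the second after the job is handed in, while the arm keeps its last pose, push and grip.
It also fails if it takes over 72 s, if anything falls off the work surface, if the arm or the gripper's body presses on something with over 40 N, if the wrist force passes 120 N, or if a joint passes its speed limit or range.

ROBOT

A 7-joint arm with a two-finger parallel gripper is mounted at the origin on the work surface. World frame = base frame: x ahead of the robot, y to its left, z up, the work surface at z = 0. Lengths are in m, angles in rad, forces in N, time in s.
With the tool pointing down it reaches from about 0.4 to 0.875 m from the base axis. Payload 6.5 kg.
Tool frame: the origin (TCP) lies on the centre line of the jaws, within the pads' length; the fingertips stand 22 mm ahead of it and the grasp point (between the pads) lies 3 mm ahead of it; z points along the fingers, y is the direction in which the jaws open and shut (so a half turn about z gives the same grasp; the last joint's range is limited). The gripper opens to 85 mm and grips with 20 to 120 N. Pads are 22 mm wide; open, the fingers measure 114 mm over their backs; the gripper's body (76 mm by 85 mm) begins 54 mm behind the grasp point. The pads swing forward as they close: fully open they stand 13 mm farther back than shut.
Start: joints at [-1.235, 0.536, -0.004, 1.538, 0.003, 1.067, -0.071], TCP at [0.254, 0.598, 0.253] pointing down, gripper open.
Joint ranges: [-2.7, 2.7], [-0.37, 2.16], [-1.27, 1.26], [0.24, 2.4], [-1.31, 4.45], [0.19, 1.91], [-2.76, 2.76]. Speed limits (rad/s): [2.39, 2.39, 3.14, 3.14, 3.14, 3.14, 3.14].

INTERFACE

Orientations are given as a 3x3 rotation matrix whose columns are the frame's x, y, z axes.
In Python, from station import status, camera, camera_model, robot gives the robot as it stands.
- The arm moves only by the tool step_arm, never from a script. Its argument "commands" is a list of rows, each a list of 7 numbers: the turn, a rotation vector about the world's x, y, z in rad, then the shift along the world's x, y, z in m, then the opening, from 0 (shut) to 1 (fully open). A call has 1 to 12 rows; each row is the pose to reach, as a shift and turn from the pose commanded when the call began; what a row does not reach only later rows make up. A row lasts 1/12 s, in which the tool goes at most 41.7 mm and 7.16 degrees, less where a joint would pass 70% of its speed; a pose out of reach is approached as far as the arm can. A call with a gripper value outside its range is refused whole. The fingers move at their own pace and stop on an object; "newtons" is the grip in N (left out, the last holds). Time passes only in rows, so rows that repeat a pose let the fingers close. It gives the time, the measured TCP pose, the force and the opening at its end, in the units of the state.
- status.sense(): the state, without advancing time (a new reading comes with each control period).
- camera(name): name is "scene" or "top" or "wrist"; returns the picture (420x560x3 uint8, red, green, blue); there is no depth.
- camera_model(name): a dict with "intrinsics" (3x3 intrinsics, pixels), "distortion" ([k1, k2, p1, p2, k3] as OpenCV has them; the pictures are not rectified), "xyz" and "attitude" of the camera in the world; the wrist camera has in their place "T_tool_cam" (4x4, takes a point from camera to tool coordinates, whose origin is the TCP and whose axes are the flange's). Camera axes: x right, y down, z forward; pixel columns grow to the right and rows downward; lengths in m; the calibration is good to about 2 mm. A picture is of the moment at which its call begins: read the wrist's pose just before it. camera_model takes no time and is no camera call.
- robot.job_done(): hands the job in, once; it reports no verdict.
The state is a dict: "time": time; "qpos": joint angles; "qvel": joint speeds; "joint_torque": joint torques, N m; "ee_pos": TCP position; "tcp_rot": TCP orientation; "wrist_force": force on the tool from outside, world axes, zero at the start; "ft_torque": the same for the moment, N m; "finger_gap": finger opening in m.
Only numpy, scipy, OpenCV 4.12 (cv2) and the standard library are available. Lean on these libraries where they do the work, as an engineer would, in place of code of your own. Each camera call takes 0.05 s, during which the arm holds its last target.

## Working session

There is one attempt and no reset: what is moved stays moved. The work goes in short steps, Python scripts to look and compute and a tool call to move; the robot and the scene stay as the last step left them, time stands still between calls to the robot, and variables do not carry over. Pictures are saved under pics/ and viewed, and the job is handed in when it is done.

Besides the shell and the picture viewer there is one more tool, called after "Emit:" by a JSON object that holds its "api" and its "payload", one argument or row to a line. step_arm: Moves the arm, as the interface text tells. Its arguments: {"type":"object","properties":{"commands":{"type":"array","items":{"type":"array","items":{"type":"number"}}},"newtons":{"type":"number"}},"required":["commands"]}

```bash
mkdir -p pics; ls
python3 - <<'E'
from station import status,camera,camera_model
import cv2,numpy as np
s=status.sense();print({k:np.round(v,3).tolist() for k,v in s.items()})
for n in("scene","top","wrist"):
    m=camera_model(n);print(n,{k:np.round(v,4).tolist() for k,v in m.items()})
    cv2.imwrite(f"pics/{n}0.png",camera(n)[:,:,::-1])
E
```

```text
pics
{'time': 0.0, 'qpos': [-1.235, 0.537, -0.004, 1.539, 0.003, 1.067, -0.071], 'qvel': [0.001, 0.002, 0.001, 0.003, 0.001, -0.0, -0.0], 'joint_torque': [0.0, -58.341, 1.049, -25.91, 0.012, 0.01, -0.0], 'ee_pos': [0.254, 0.598, 0.252], 'tcp_rot': [[-0.92, 0.391, -0.001], [0.391, 0.92, -0.002], [-0.0, -0.002, -1.0]], 'wrist_force': [0.307, 0.119, 0.475], 'ft_torque': [0.005, -0.019, 0.001], 'finger_gap': 0.085}
scene {'intrinsics': [[398.6304, 0.0, 281.9267], [0.0, 398.6304, 208.6163], [0.0, 0.0, 1.0]], 'distortion': [-0.1109, 0.0, 0.0, 0.0, 0.0], 'xyz': [1.344, -0.3849, 0.7948], 'attitude': [[0.4572, 0.5424, -0.7048], [0.8893, -0.287, 0.3561], [-0.0091, -0.7896, -0.6136]]}
top {'intrinsics': [[385.8556, 0.0, 275.6284], [0.0, 385.8556, 213.0075], [0.0, 0.0, 1.0]], 'distortion': [0.0091, 0.0, 0.0, 0.0, 0.0], 'xyz': [0.475, 0.0149, 1.2159], 'attitude': [[0.0251, -0.9941, 0.1053], [-0.9996, -0.0266, -0.013], [0.0157, -0.1049, -0.9944]]}
wrist {'intrinsics': [[344.2899, 0.0, 282.3333], [0.0, 344.2899, 210.7532], [0.0, 0.0, 1.0]], 'distortion': [-0.0703, 0.0, 0.0, 0.0, 0.0], 'T_tool_cam': [[0.0002, -0.9642, -0.2652, 0.066], [1.0, 0.0003, -0.0005, 0.0008], [0.0005, -0.2652, 0.9642, -0.1208], [0.0, 0.0, 0.0, 1.0]]}
```

View pics/scene0.png

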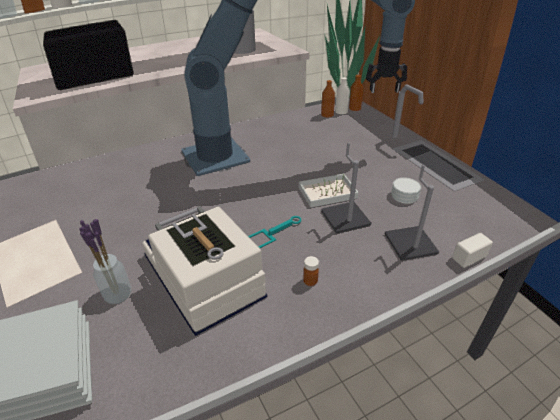

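View pics/top0.png

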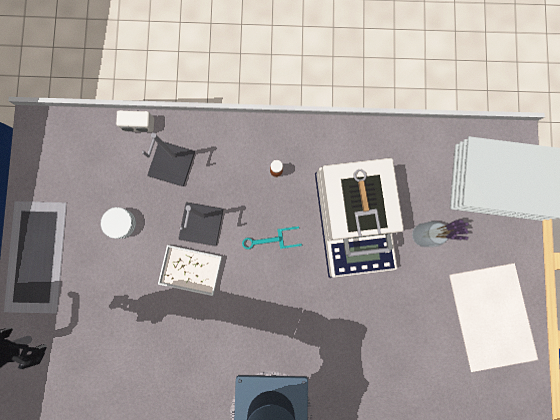

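View pics/wrist0.png

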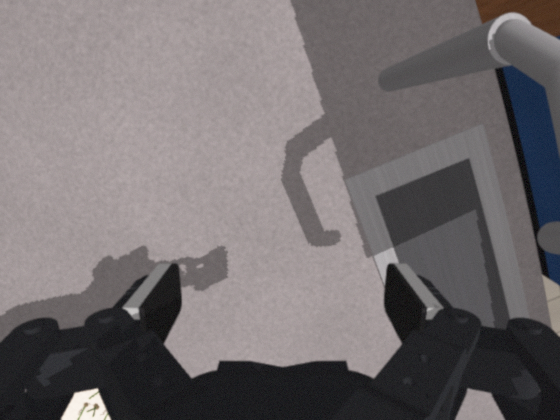

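Run:
```python
import cv2,numpy as np
t=cv2.imread('pics/top0.png');s=cv2.imread('pics/scene0.png')
a=cv2.resize(t[120:300,130:260],None,fx=4,fy=4,interpolation=cv2.INTER_CUBIC)[:600]
a=cv2.resize(t[125:265,140:260],None,fx=4,fy=4,interpolation=cv2.INTER_CUBIC)
b=cv2.resize(t[150:285,310:410],None,fx=4.4,fy=4.4,interpolation=cv2.INTER_CUBIC)
c=cv2.resize(s[135:265,310:450],None,fx=4.5,fy=4.5,interpolation=cv2.INTER_CUBIC)
d=cv2.resize(s[195:330,135:310],None,fx=4.4,fy=4.4,interpolation=cv2.INTER_CUBIC)
for n,i in zip('abcd',(a,b,c,d)):cv2.imwrite(f'pics/crop_{n}.png',i)
```

```text
(no output)
```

View pics/crop_a.png

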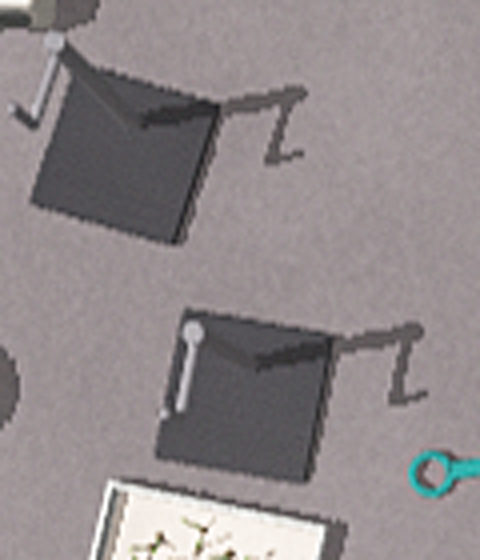

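View pics/crop_b.png

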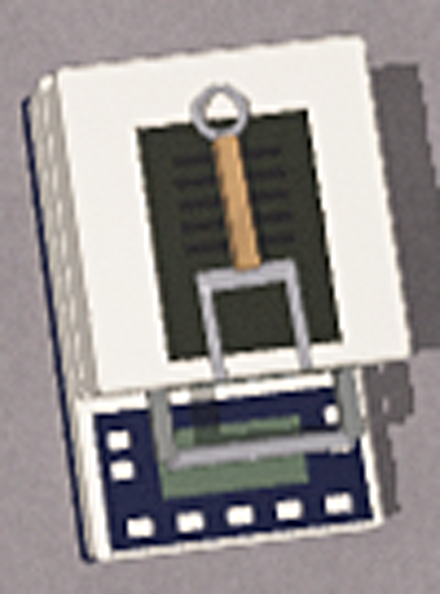

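View pics/crop_c.png

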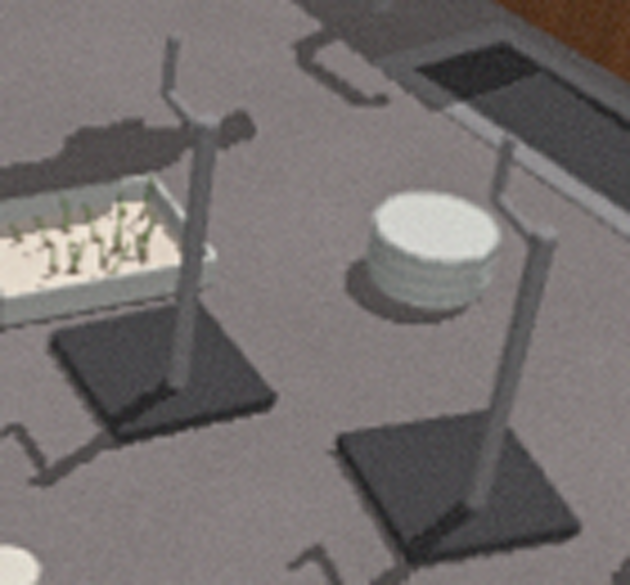

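View pics/crop_d.png

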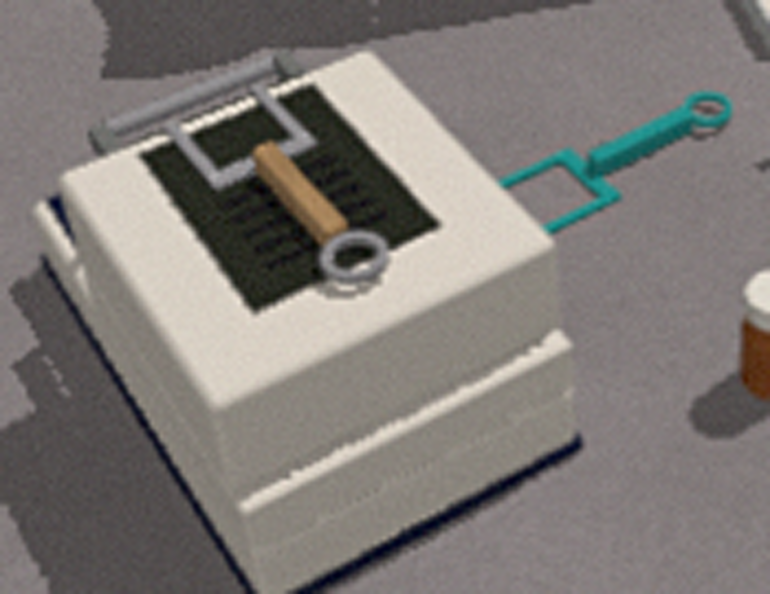

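```bash
cat > h.py <<'E'
import numpy as np,cv2
from station import camera_model
def ray(n,uv,ee=None,R=None):
    m=camera_model(n);K=np.array(m['intrinsics']);D=np.array(m['distortion'])
    p=cv2.undistortPoints(np.array([[uv]],float),K,D)[0,0];d=np.array([p[0],p[1],1.])
    if n=='wrist':
        T=np.array(m['T_tool_cam']);Rc=R@T[:3,:3];o=ee+R@T[:3,3]
    else: Rc=np.array(m['attitude']);o=np.array(m['xyz'])
    d=Rc@d;return o,d/np.linalg.norm(d)
def plane(n,uv,z,**k):
    o,d=ray(n,uv,**k);return o+d*(z-o[2])/d[2]
def tri(*rays):
    A=0;b=0
    for o,d in rays:
        P=np.eye(3)-np.outer(d,d);A=A+P;b=b+P@o
    x=np.linalg.solve(A,b);return x,[float(np.linalg.norm((np.eye(3)-np.outer(d,d))@(x-o)))for o,d in rays]
def proj(n,X,ee=None,R=None):
    m=camera_model(n)
    if n=='wrist':
        T=np.array(m['T_tool_cam']);Rc=R@T[:3,:3];o=ee+R@T[:3,3]
    else: Rc=np.array(m['attitude']);o=np.array(m['xyz'])
    X=np.atleast_2d(X)
    Rw=Rc.T;t=-Rw@o
    return cv2.projectPoints(X.astype(float),cv2.Rodrigues(Rw)[0],t,np.array(m['intrinsics']),np.array(m['distortion']))[0][:,0]
E
python3 - <<'E'
from h import *
np.set_printoptions(precision=4,suppress=True)
T=lambda a,b:tri(ray('top',a),ray('scene',b))
for n,a,b in [('posttop',(188,207.75),(355.8,162.1)),('pinfoot',(185.25,227),(347.3,155.7)),('pintip',(181.25,228.25),(348.4,143.9)),
 ('eye',(360,175.5),(215.7,253.4)),('grip',(363.6,195.9),(203.2,238.2)),('barL',(348.2,254.5),(157.3+42.5,210)),('barR',(389.5,250.5),(157.3,226.4)),('bar mid',(368.9,252.5),(178.5,218.2))]: print(n,*T(a,b))
c=[plane('top',p,.012) for p in [(186.25,202),(223.25,209.25),(216.75,245.5),(179.25,239.5)]]
print(np.array(c),np.mean(c,0),[np.linalg.norm(c[i]-c[i-1]) for i in range(4)])
print('far base',plane('top',(171.75,163.75),.012))
for n,p in [('eye',(360,175.5)),('hb',(363.6,195.9)),('h1',(310+227/4.4,150+137/4.4)),('h2',(310+245/4.4,150+268/4.4))]: print(n,plane('top',p,.172))
print('vial',plane('top',(277,170),.075),'jar',plane('top',(432,234),.1),'tray',plane('top',(190,270),.025))
# hood top corners
print('hood',np.array([plane('top',(310+x/4.4,150+y/4.4),.16) for x,y in[(57,72),(360,36),(410,355),(92,395)]]))
E
```

```text
posttop [0.5883 0.2296 0.2168] [0.00013369863158315044, 0.00013369863158308037]
pinfoot [0.5386 0.2359 0.2099] [1.1445468293177837e-05, 1.1445468293264614e-05]
pintip [0.5334 0.2386 0.2451] [0.0007928238351166014, 0.0007928238351166317]
eye [ 0.6974 -0.2289  0.1658] [0.0013734282174251158, 0.0013734282174251917]
grip [ 0.6397 -0.2383  0.1698] [0.0009671602526406112, 0.0009671602526405906]
barL [ 0.4794 -0.2027  0.1303] [0.0031769573317487736, 0.003176957331748778]
barR [ 0.4928 -0.3218  0.1284] [0.0008350538614860127, 0.0008350538614859786]
bar mid [ 0.4859 -0.2629  0.1288] [0.001442896131733965, 0.0014428961317339943]
[[0.6296 0.2801 0.012 ]
 [0.6099 0.1636 0.012 ]
 [0.4962 0.1792 0.012 ]
 [0.5118 0.2959 0.012 ]] [0.5619 0.2297 0.012 ] [np.float64(0.1188267259996762), np.float64(0.11819445010783008), np.float64(0.11471946365287444), np.float64(0.11773654737274622)]
far base [0.7503 0.3317 0.012 ]
eye [ 0.6956 -0.2287  0.172 ]
hb [ 0.6391 -0.2387  0.172 ]
h1 [ 0.68   -0.2331  0.172 ]
h2 [ 0.5978 -0.2445  0.172 ]
vial [ 0.7259 -0.0009  0.075 ] jar [ 0.5439 -0.4555  0.1   ] tray [0.4197 0.2555 0.025 ]
hood [[ 0.7212 -0.1277  0.16  ]
 [ 0.75   -0.3208  0.16  ]
 [ 0.5473 -0.3509  0.16  ]
 [ 0.5171 -0.1521  0.16  ]]
```

Two stands look like the hook. The near one has its base at top px (203,224), y≈0.23. The far one is at (172,164), y≈0.33. The near one is farthest right and has the tray in front of it, and crops a and c confirm that, so I'll use it. The lifter with the wooden handle is at top px (363,196); the turquoise one stays where it is.

Next I'll move above the lifter.

Emit:
{"api": "step_arm", "payload": {
  "commands": [
    [0, 0, 0, 0, 0, 0.04, 1],
    [0, 0, 0.1, 0.01, -0.02, 0.08, 1],
    [0, 0, 0.2, 0.05, -0.1, 0.11, 1],
    [0, 0, 0.3, 0.2, -0.4, 0.11, 1],
    [0, 0, 0.4, 0.2, -0.4, 0.11, 1],
    [0, 0, 0.5, 0.2, -0.4, 0.11, 1],
    [0, 0, 0.55, 0.2, -0.4, 0.11, 1],
    [0, 0, 0.55, 0.2, -0.4, 0.11, 1],
    [0, 0, 0.55, 0.2, -0.4, 0.11, 1],
    [0, 0, 0.55, 0.2, -0.4, 0.11, 1],
    [0, 0, 0.55, 0.2, -0.4, 0.11, 1],
    [0, 0, 0.55, 0.2, -0.4, 0.11, 1]
  ]
}}

```text
time: 1.15
ee_pos: [0.4486, 0.208, 0.3628]
tcp_rot: [[-0.989, -0.148, 0.0], [-0.148, 0.989, 0.0], [-0.0, 0.0, -1.0]]
wrist_force: [1.0, 0.7, -0.7]
finger_gap: 0.0853
```

```bash
cat > shot.py <<'E'
import sys,json,cv2,numpy as np
from station import status,camera
s=status.sense();json.dump({k:np.array(v).tolist() for k,v in s.items()},open(f'pics/{sys.argv[1]}.json','w'))
im=camera('wrist' if len(sys.argv)<3 else sys.argv[2])[:,:,::-1];cv2.imwrite(f'pics/{sys.argv[1]}.png',im)
print(np.round(s['ee_pos'],4),np.round(s['qpos'],2),np.round(s['wrist_force'],1),s['finger_gap'],s['time'])
E
python3 shot.py w1
```

```text
[0.4486 0.208  0.3628] [-0.62  0.16  0.1   1.81 -0.02  1.18  1.21] [ 1.   0.7 -0.7] 0.08532204980018315 1.15
```

View pics/w1.png

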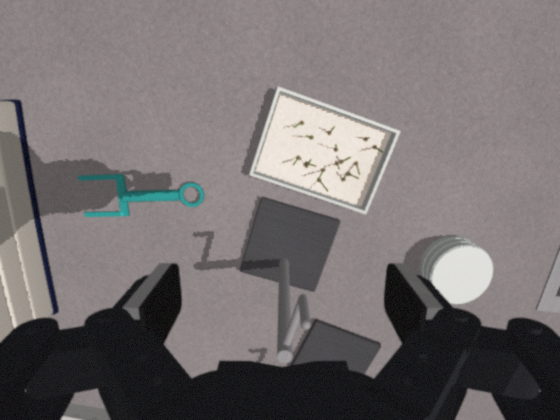

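Emit:
{"api": "step_arm", "payload": {
  "commands": [
    [0, 0, 0, 0.186, -0.446, -0.04, 1],
    [0, 0, 0, 0.186, -0.446, -0.04, 1],
    [0, 0, 0, 0.186, -0.446, -0.04, 1],
    [0, 0, 0, 0.186, -0.446, -0.04, 1],
    [0, 0, 0, 0.186, -0.446, -0.04, 1],
    [0, 0, 0, 0.186, -0.446, -0.04, 1],
    [0, 0, 0, 0.186, -0.446, -0.04, 1],
    [0, 0, 0, 0.186, -0.446, -0.04, 1],
    [0, 0, 0, 0.186, -0.446, -0.04, 1],
    [0, 0, 0, 0.186, -0.446, -0.04, 1],
    [0, 0, 0, 0.186, -0.446, -0.04, 1],
    [0, 0, 0, 0.186, -0.446, -0.04, 1]
  ]
}}

```text
time: 2.2
ee_pos: [0.6343, -0.2403, 0.3216]
tcp_rot: [[-0.989, -0.145, -0.001], [-0.145, 0.989, -0.002], [0.001, -0.002, -1.0]]
wrist_force: [0.0, -0.6, -0.1]
finger_gap: 0.0855
```

```bash
python3 shot.py w2
```

```text
[ 0.6343 -0.2403  0.3216] [ 0.07  0.55  0.35  1.39 -0.19  1.23  2.15] [ 0.  -0.6 -0.1] 0.08553071861422203 2.2
```

View pics/w2.png

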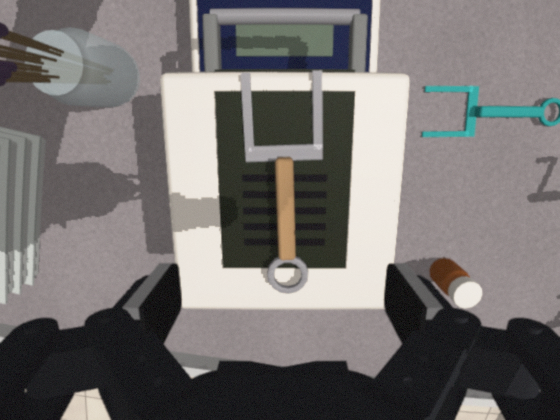

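Run:
```python
from h import *;import json
np.set_printoptions(precision=4,suppress=True)
L=lambda n:(lambda j:dict(ee=np.array(j['ee_pos']),R=np.array(j['tcp_rot'])))(json.load(open(f'pics/{n}.json')))
k=L('w2')
a=plane('wrist',(284,157),.178,**k);b=plane('wrist',(287,260),.178,**k);e=plane('wrist',(287,273),.172,**k)
print('ends',a,b,(a+b)/2,np.linalg.norm(b-a),'eye',e,np.degrees(np.arctan2(*(b-a)[1::-1])))
m=(a+b)/2;print('m-eye',np.linalg.norm((e-m)[:2]),np.degrees(np.arctan2(*(e-m)[1::-1])))
l,r=plane('wrist',(218,16),.137,**k),plane('wrist',(357,16),.137,**k);print('bar',l,r,(l+r)/2,np.linalg.norm(l-r),np.degrees(np.arctan2(*(l-r)[1::-1])))
c=np.array([plane('wrist',p,.16,**k) for p in [(163,74),(409,74),(394,309),(182,308)]]);print(c)
k=L('w1')
y=np.radians(-7.6);ux=np.array([np.cos(y),np.sin(y),0])
pin=np.array([.534,.236,.21]);
pts=[pin,pin+[0,0,.044],pin+.055*ux,pin+.055*ux+[0,0,.012],pin+.055*ux-[0,0,.198]]
print(proj('wrist',np.array(pts),**k));print(proj('top',np.array(pts)));print(proj('scene',np.array(pts)))
im=cv2.imread('pics/w1.png')[190:390,200:400];cv2.imwrite('pics/w1c.png',cv2.resize(im,None,fx=3,fy=3,interpolation=cv2.INTER_CUBIC))
```

```text
ends [ 0.5986 -0.2445  0.178 ] [ 0.6823 -0.2296  0.178 ] [ 0.6405 -0.2371  0.178 ] 0.08503774550674448 eye [ 0.6969 -0.2274  0.172 ] 10.070511140998981
m-eye 0.057201846549209505 9.74139646117049
bar [ 0.4968 -0.3138  0.137 ] [ 0.4803 -0.2016  0.137 ] [ 0.4885 -0.2577  0.137 ] 0.11336096331157156 -81.64668601831016
[[ 0.5497 -0.3473  0.16  ]
 [ 0.5218 -0.157   0.16  ]
 [ 0.7249 -0.1218  0.16  ]
 [ 0.7527 -0.318   0.16  ]]
[[299.2702 296.5426]
 [301.9152 325.2553]
 [282.1202 346.6603]
 [282.1066 355.0923]
 [282.2575 261.1701]]
[[185.0952 228.757 ]
 [181.2428 227.6191]
 [188.9267 208.0123]
 [187.9617 207.4653]
 [202.0905 215.4739]]
[[346.4335 154.9496]
 [347.7564 141.4845]
 [355.3979 164.2911]
 [355.8278 160.6006]
 [348.8626 219.0387]]
```

View pics/w1c.png

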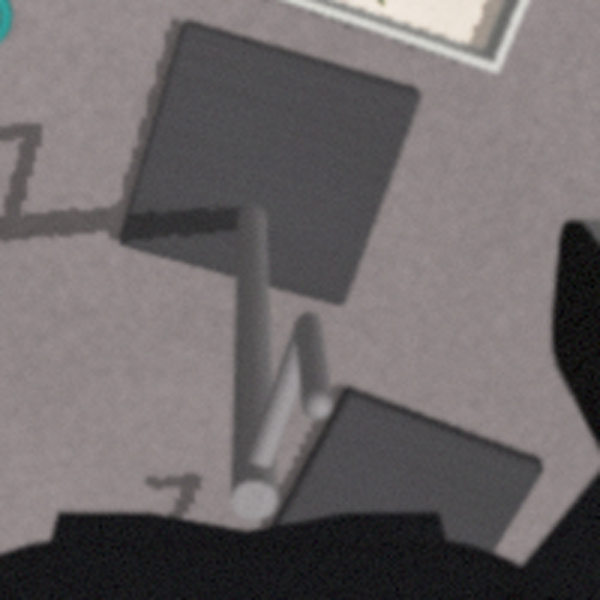

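Run:
```python
from h import *;import json
np.set_printoptions(precision=4,suppress=True)
L=lambda n:(lambda j:dict(ee=np.array(j['ee_pos']),R=np.array(j['tcp_rot'])))(json.load(open(f'pics/{n}.json')))
k=L('w1')
print(plane('wrist',(306.3,325.7),.252,**k),plane('wrist',(302.7,297.3),.21,**k),plane('wrist',(285,356.3),.222,**k),plane('wrist',(200+252/3,190+212/3),.012,**k))
print(plane('top',(181.25,228.25),.252),plane('scene',(348.4,143.9),.252),plane('scene',(355.8,162.1),.222),plane('top',(188,207.75),.222))
c=np.array([plane('wrist',(200+x/3,190+y/3),.012,**k) for x,y in[(183,24),(418,92),(340,303),(122,240)]]);print(c,c.mean(0))
```

```text
[0.5352 0.2398 0.252 ] [0.5343 0.2391 0.21  ] [0.5894 0.2315 0.222 ] [0.5873 0.2312 0.012 ]
[0.5326 0.2364 0.252 ] [0.5436 0.2317 0.252 ] [0.5951 0.2239 0.222 ] [0.5878 0.2286 0.222 ]
[[0.4979 0.185  0.012 ]
 [0.5143 0.3004 0.012 ]
 [0.6304 0.2829 0.012 ]
 [0.612  0.1693 0.012 ]] [0.5636 0.2344 0.012 ]
```

Emit:
{"api": "step_arm", "payload": {
  "commands": [
    [0, 0, 0.02, 0.006, 0.003, -0.04, 1],
    [0, 0, 0.02, 0.006, 0.003, -0.08, 1],
    [0, 0, 0.02, 0.006, 0.003, -0.11, 1],
    [0, 0, 0.02, 0.006, 0.003, -0.125, 1],
    [0, 0, 0.02, 0.006, 0.003, -0.137, 1],
    [0, 0, 0.02, 0.006, 0.003, -0.137, 0.4],
    [0, 0, 0.02, 0.006, 0.003, -0.137, 0.25]
  ],
  "newtons": 50
}}

```text
time: 2.83
ee_pos: [0.6405, -0.2328, 0.1859]
tcp_rot: [[-0.986, -0.168, 0.0], [-0.168, 0.986, -0.0], [-0.0, -0.0, -1.0]]
wrist_force: [-0.1, -0.5, 1.0]
finger_gap: 0.0639
```

```bash
python3 shot.py w3; python3 shot.py s3 scene
```

```text
[ 0.6405 -0.2328  0.1859] [ 0.09  0.68  0.3   1.51 -0.23  0.99  2.19] [-0.1 -0.5  1. ] 0.06391169966061487 2.8333
[ 0.6411 -0.2332  0.1869] [ 0.09  0.68  0.3   1.51 -0.23  0.99  2.19] [-0.1  0.1  0.1] 0.056920222223080845 2.8833
```

View pics/w3.png

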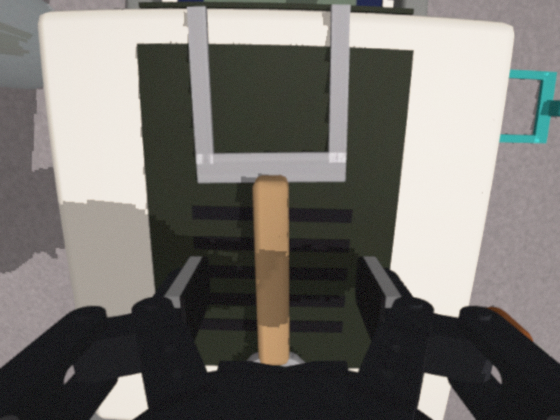

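```bash
python3 -c "
import cv2
i=cv2.imread('pics/s3.png')[150:300,130:290];cv2.imwrite('pics/s3c.png',cv2.resize(i,None,fx=4,fy=4,interpolation=cv2.INTER_CUBIC))"
```

```text
(no output)
```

View pics/s3c.png

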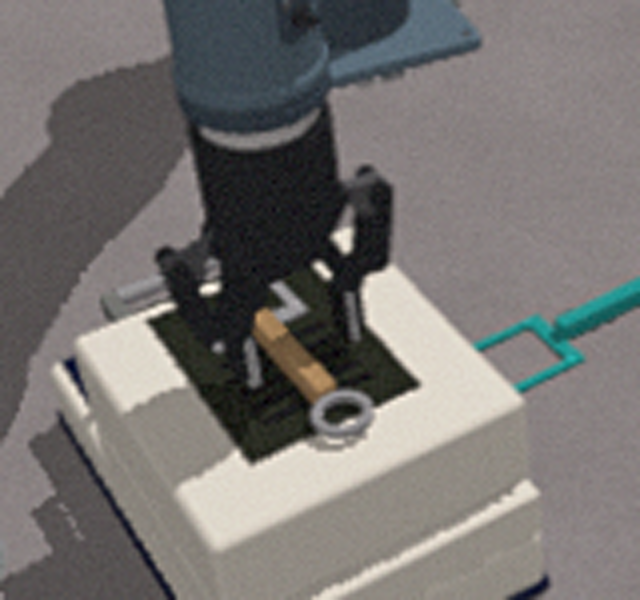

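Emit:
{"api": "step_arm", "payload": {
  "commands": [
    [0, 0, 0, -0.001, -0.004, -0.002, 0.2],
    [0, 0, 0, -0.001, -0.004, -0.002, 0.1],
    [0, 0, 0, -0.001, -0.004, -0.002, 0],
    [0, 0, 0, -0.001, -0.004, -0.002, 0],
    [0, 0, 0, -0.001, -0.004, -0.002, 0],
    [0, 0, 0, -0.001, -0.004, -0.002, 0],
    [0, 0, 0, -0.001, -0.004, -0.002, 0]
  ]
}}

```text
time: 3.52
ee_pos: [0.6396, -0.2377, 0.1846]
tcp_rot: [[-0.986, -0.167, 0.001], [-0.167, 0.986, -0.001], [-0.001, -0.001, -1.0]]
wrist_force: [-1.3, -1.7, 6.4]
finger_gap: 0.0127
```

Emit:
{"api": "step_arm", "payload": {
  "commands": [
    [0, 0, 0, 0, 0, 0.015, 0],
    [0, 0, 0, 0, 0, 0.035, 0],
    [0, 0, 0, 0, 0, 0.065, 0],
    [0, 0, 0, 0, 0, 0.1, 0],
    [0, 0, 0, 0, 0, 0.13, 0],
    [0, 0, 0, 0, 0, 0.15, 0],
    [0, 0, 0, 0, 0, 0.15, 0]
  ]
}}

```text
time: 4.1
ee_pos: [0.6412, -0.2377, 0.339]
tcp_rot: [[-0.986, -0.168, 0.008], [-0.168, 0.986, -0.002], [-0.007, -0.004, -1.0]]
wrist_force: [0.4, -0.9, 0.2]
finger_gap: 0.0131
```

```bash
python3 shot.py w4; python3 shot.py s4 scene
```

```text
[ 0.6412 -0.2377  0.339 ] [ 0.07  0.54  0.34  1.36 -0.18  1.26  2.16] [ 0.4 -0.9  0.2] 0.013073184306912476 4.1
[ 0.6403 -0.2372  0.3361] [ 0.07  0.54  0.34  1.36 -0.18  1.26  2.16] [-0.1  0.4 -1.2] 0.012518871353285076 4.15
```

View pics/w4.png

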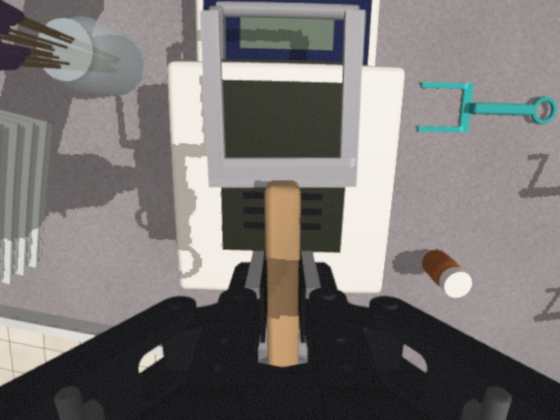

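View pics/s4.png

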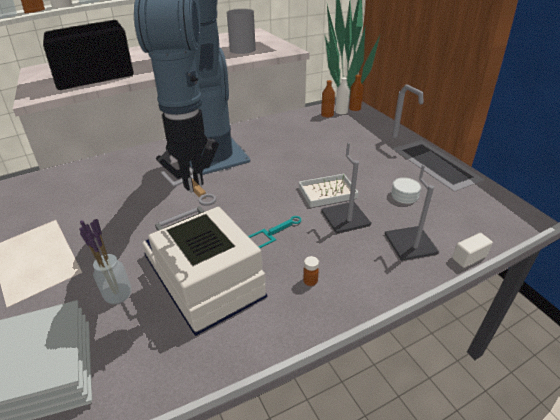

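Emit:
{"api": "step_arm", "payload": {
  "commands": [
    [0, 0, -0.03, -0.012, 0.035, 0, 0],
    [0, 0, -0.08, -0.165, 0.483, 0, 0],
    [0, 0, -0.15, -0.165, 0.483, 0, 0],
    [0, 0, -0.22, -0.165, 0.483, 0, 0],
    [0, 0, -0.28, -0.165, 0.483, 0, 0],
    [0, 0, -0.304, -0.165, 0.483, 0, 0],
    [0, 0, -0.304, -0.165, 0.483, 0, 0],
    [0, 0, -0.304, -0.165, 0.483, 0, 0],
    [0, 0, -0.304, -0.165, 0.483, 0, 0],
    [0, 0, -0.304, -0.165, 0.483, 0, 0],
    [0, 0, -0.304, -0.165, 0.483, 0, 0],
    [0, 0, -0.304, -0.165, 0.483, 0, 0]
  ]
}}

```text
time: 5.2
ee_pos: [0.477, 0.2333, 0.3319]
tcp_rot: [[-0.991, 0.135, -0.003], [0.135, 0.991, -0.001], [0.003, -0.002, -1.0]]
wrist_force: [0.1, 0.3, -0.5]
finger_gap: 0.0125
```

Emit:
{"api": "step_arm", "payload": {
  "commands": [
    [0, 0, 0, 0, 0, 0, 0],
    [0, 0, 0, 0, 0, 0, 0],
    [0, 0, 0, 0, 0, 0, 0],
    [0, 0, 0, 0, 0, 0, 0]
  ]
}}

```text
time: 5.53
ee_pos: [0.4793, 0.2301, 0.3327]
tcp_rot: [[-0.99, 0.138, -0.001], [0.138, 0.99, -0.002], [0.001, -0.002, -1.0]]
wrist_force: [0.3, -0.5, -1.4]
finger_gap: 0.0126
```

```bash
python3 shot.py w5;python3 shot.py t5 top; python3 shot.py s5 scene; python3 -c "
import cv2
i=cv2.imread('pics/s5.png')[110:235,260:420];a=cv2.resize(i,None,fx=4.5,fy=4.5,interpolation=cv2.INTER_CUBIC);cv2.imwrite('pics/s5c.png',a)
i=cv2.imread('pics/t5.png')[170:310,120:260];cv2.imwrite('pics/t5c.png',cv2.resize(i,None,fx=4,fy=4,interpolation=cv2.INTER_CUBIC))"
```

```text
[0.4793 0.2301 0.3327] [-0.72  0.25  0.22  1.77 -0.06  1.13  0.96] [ 0.3 -0.5 -1.4] 0.012573742316901275 5.5333
[0.4795 0.23   0.333 ] [-0.72  0.25  0.22  1.77 -0.06  1.13  0.96] [-0.   0.1 -1.7] 0.012850862686784106 5.5833
[0.4796 0.2302 0.3332] [-0.72  0.25  0.22  1.77 -0.06  1.13  0.96] [ 0.5  0.3 -1.5] 0.012655989056306249 5.6333
```

View pics/s5c.png

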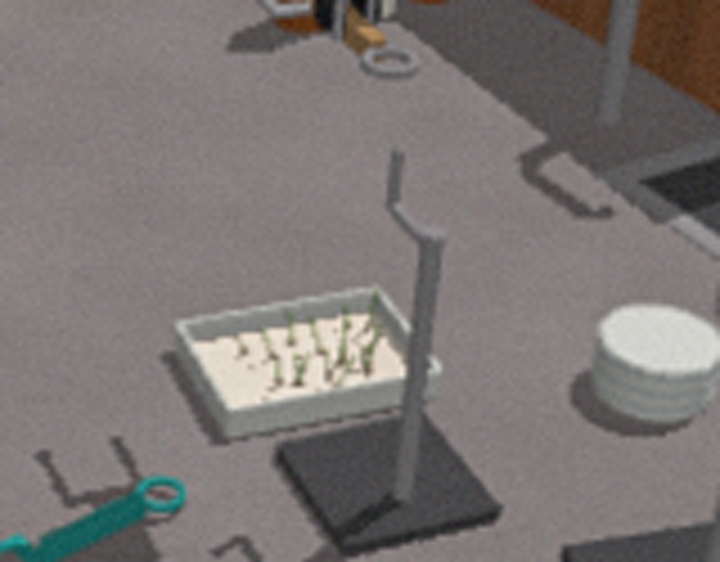

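View pics/t5c.png

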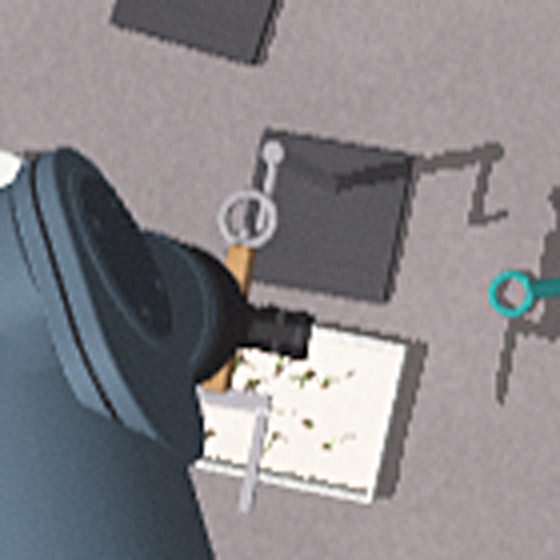

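View pics/w5.png

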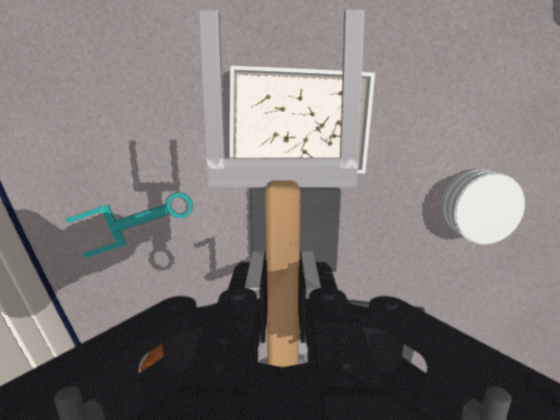

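Run:
```python
from h import *
np.set_printoptions(precision=4,suppress=True)
print(tri(ray('top',(181.75,224.75)),ray('scene',(346.7,123.6))))
print('top@.317',plane('top',(181.75,224.75),.317),'scene',plane('scene',(346.7,123.6),.317))
ee=np.array([.4795,.2301,.333]);y=np.arctan2(-.138,.99);print('kin eye',ee+[.0593*np.cos(y),.0593*np.sin(y),-.0156])
```

```text
(array([0.5376, 0.2224, 0.314 ]), [0.0011159775632809538, 0.0011159775632809748])
top@.317 [0.5368 0.2207 0.317 ] scene [0.5428 0.2198 0.317 ]
kin eye [0.5382 0.2219 0.3174]
```

Emit:
{"api": "step_arm", "payload": {
  "commands": [
    [0, 0, 0, -0.004, 0.016, -0.01, 0],
    [0, 0, 0, -0.004, 0.016, -0.03, 0],
    [0, 0, 0, -0.004, 0.016, -0.05, 0],
    [0, 0, 0, -0.004, 0.016, -0.052, 0],
    [0, 0, 0, -0.004, 0.016, -0.052, 0]
  ]
}}

```text
time: 6.1
ee_pos: [0.4748, 0.2468, 0.2808]
tcp_rot: [[-0.991, 0.137, -0.002], [0.137, 0.991, -0.002], [0.002, -0.002, -1.0]]
wrist_force: [0.2, 0.1, -0.5]
finger_gap: 0.0124
```

```bash
python3 shot.py t6 top; python3 shot.py s6 scene; python3 -c "
import cv2,numpy as np
i=cv2.imread('pics/s6.png')[110:190,310:390];a=cv2.resize(i,None,fx=5,fy=5,interpolation=cv2.INTER_CUBIC)
i=cv2.imread('pics/t6.png')[190:270,140:220];b=cv2.resize(i,None,fx=5,fy=5,interpolation=cv2.INTER_CUBIC)
cv2.imwrite('pics/c6.png',np.hstack([a,b]))"
```

```text
[0.4748 0.2468 0.2808] [-0.73  0.31  0.21  1.82 -0.07  1.02  0.94] [ 0.2  0.1 -0.5] 0.012411140129557753 6.1
[0.4755 0.2472 0.282 ] [-0.73  0.31  0.21  1.82 -0.07  1.02  0.94] [-0.2  0.8 -0.6] 0.012188118613905206 6.15
```

View pics/c6.png

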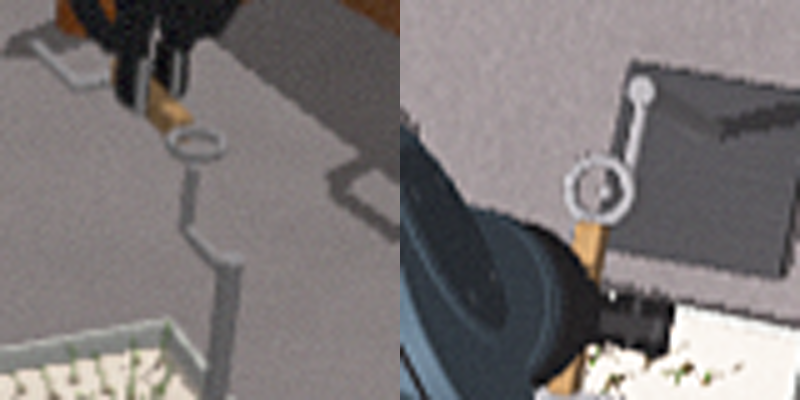

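Emit:
{"api": "step_arm", "payload": {
  "commands": [
    [0, 0, 0, -0.001, -0.001, -0.01, 0],
    [0, 0, 0, -0.001, -0.001, -0.02, 0],
    [0, 0, 0, -0.001, -0.001, -0.03, 0],
    [0, 0, 0, -0.001, -0.001, -0.03, 0],
    [0, 0, 0, -0.001, -0.001, -0.03, 0]
  ]
}}

```text
time: 6.62
ee_pos: [0.4736, 0.2465, 0.2508]
tcp_rot: [[-0.991, 0.135, -0.002], [0.135, 0.991, -0.001], [0.001, -0.001, -1.0]]
wrist_force: [0.8, 0.7, -0.0]
finger_gap: 0.013
```

```bash
python3 shot.py t7 top; python3 shot.py s7 scene; python3 -c "
import cv2,numpy as np
i=cv2.imread('pics/s7.png')[110:190,310:390];a=cv2.resize(i,None,fx=5,fy=5,interpolation=cv2.INTER_CUBIC)
i=cv2.imread('pics/t7.png')[190:270,140:220];b=cv2.resize(i,None,fx=5,fy=5,interpolation=cv2.INTER_CUBIC)
cv2.imwrite('pics/c7.png',np.hstack([a,b]))"
```

```text
[0.4736 0.2465 0.2508] [-0.73  0.34  0.2   1.86 -0.08  0.95  0.95] [ 0.8  0.7 -0. ] 0.013020301789470501 6.6167
[0.4741 0.2467 0.2514] [-0.73  0.34  0.2   1.86 -0.08  0.95  0.95] [-0.1  0.2 -0.3] 0.012738414757923333 6.6667
```

View pics/c7.png

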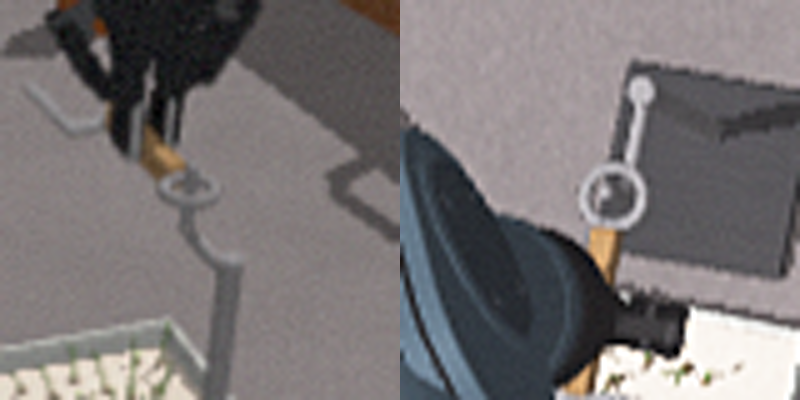

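Emit:
{"api": "step_arm", "payload": {
  "commands": [
    [-0.016, -0.121, 0, -0.0015, 0, -0.01, 0],
    [-0.033, -0.242, 0, -0.002, 0, -0.022, 0],
    [-0.049, -0.363, 0, -0.0017, 0, -0.033, 0],
    [-0.065, -0.484, 0, -0.0004, 0, -0.0445, 0],
    [-0.082, -0.605, 0, 0.0017, 0, -0.055, 0],
    [-0.082, -0.605, 0, 0.0017, 0, -0.055, 0],
    [-0.082, -0.605, 0, 0.0017, 0, -0.055, 0]
  ]
}}

```text
time: 7.3
ee_pos: [0.4755, 0.2474, 0.1968]
tcp_rot: [[-0.811, 0.134, 0.57], [0.111, 0.991, -0.075], [-0.575, 0.002, -0.818]]
wrist_force: [0.8, 0.7, -2.3]
finger_gap: 0.0128
```

```bash
python3 shot.py s8 scene; python3 -c "
import cv2,numpy as np
i=cv2.imread('pics/s8.png')[100:240,270:400];a=cv2.resize(i,None,fx=4,fy=4,interpolation=cv2.INTER_CUBIC)
cv2.imwrite('pics/c8.png',a)"
```

```text
[0.4755 0.2474 0.1968] [-1.46  0.4   0.73  2.28  0.9   0.29 -0.22] [ 0.8  0.7 -2.3] 0.012822014483972329 7.3
```

View pics/c8.png

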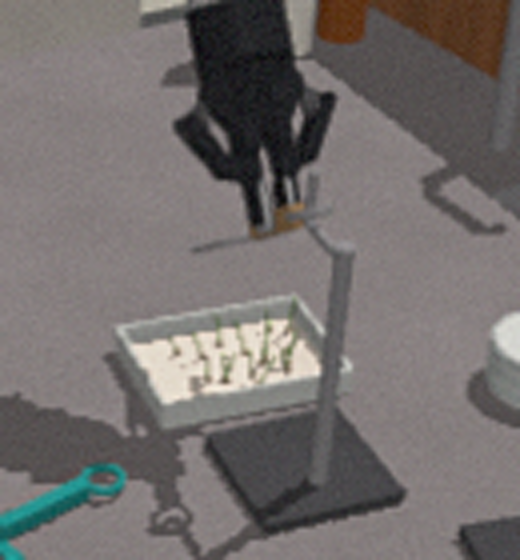

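Emit:
{"api": "step_arm", "payload": {
  "commands": [
    [0, 0, 0, 0, 0, 0, 0.5],
    [0, 0, 0, 0, 0, 0, 1],
    [0, 0, 0, 0, 0, 0, 1],
    [0, 0, 0, 0, 0, 0, 1],
    [0, 0, 0, 0, 0, 0, 1],
    [0, 0, 0, 0, 0, 0, 1],
    [0, 0, 0, 0, 0, 0, 1],
    [0, 0, 0, 0, 0, 0, 1]
  ]
}}

```text
time: 8.02
ee_pos: [0.4761, 0.2465, 0.1967]
tcp_rot: [[-0.812, 0.136, 0.568], [0.112, 0.991, -0.077], [-0.573, 0.001, -0.819]]
wrist_force: [-0.1, -1.2, 0.1]
finger_gap: 0.0854
```

```bash
python3 shot.py s9 scene; python3 -c "
import cv2,numpy as np
i=cv2.imread('pics/s9.png')[100:240,270:400];a=cv2.resize(i,None,fx=4,fy=4,interpolation=cv2.INTER_CUBIC)
cv2.imwrite('pics/c9.png',a)"
```

```text
[0.4761 0.2465 0.1967] [-1.46  0.4   0.73  2.28  0.89  0.29 -0.21] [-0.1 -1.2  0.1] 0.08535594671233647 8.0167
```

View pics/c9.png

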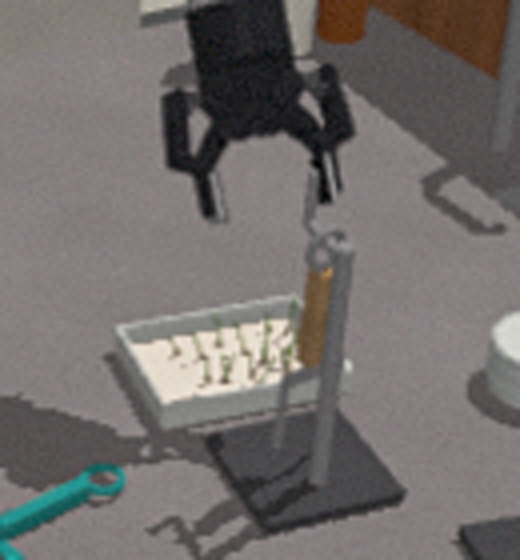

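Emit:
{"api": "step_arm", "payload": {
  "commands": [
    [0, 0, 0, -0.02, 0.002, 0.03, 1],
    [0, 0, 0, -0.04, 0.005, 0.06, 1],
    [0, 0, 0, -0.055, 0.007, 0.09, 1],
    [0.016, 0.121, 0, -0.05, 0, 0.125, 1],
    [0.033, 0.242, 0, -0.05, 0, 0.15, 1],
    [0.049, 0.363, 0, -0.045, 0, 0.165, 1],
    [0.065, 0.484, 0, -0.04, 0, 0.165, 1],
    [0.082, 0.605, 0, -0.04, 0, 0.165, 0.6],
    [0.082, 0.605, 0, -0.04, 0, 0.165, 0.45],
    [0.082, 0.605, 0, -0.04, 0, 0.165, 0.45],
    [0.082, 0.605, 0, -0.04, 0, 0.165, 0.45]
  ],
  "newtons": 40
}}

```text
time: 8.98
ee_pos: [0.4379, 0.2456, 0.3617]
tcp_rot: [[-0.99, 0.139, -0.0], [0.139, 0.99, -0.001], [0.0, -0.001, -1.0]]
wrist_force: [0.3, -0.8, 0.0]
finger_gap: 0.0391
```

```bash
python3 shot.py w10; python3 shot.py s10 scene; python3 -c "
import cv2,numpy as np
i=cv2.imread('pics/s10.png')[100:240,270:400];a=cv2.resize(i,None,fx=4,fy=4,interpolation=cv2.INTER_CUBIC)
cv2.imwrite('pics/c10.png',a)"
```

```text
[0.4379 0.2456 0.3617] [-1.3   0.21  0.83  1.82 -0.17  1.18  1.01] [ 0.3 -0.8  0. ] 0.039137030580759506 8.9833
[0.4369 0.2457 0.3613] [-1.31  0.21  0.83  1.82 -0.16  1.18  1.01] [-0.4 -0.5 -0.1] 0.038348890933449474 9.0333
```

View pics/c10.png

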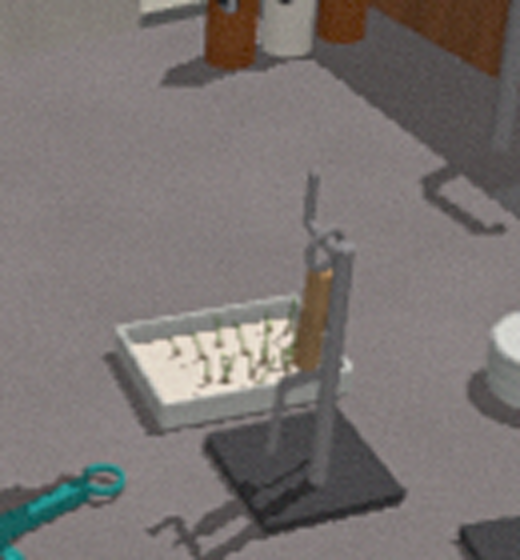

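View pics/w10.png

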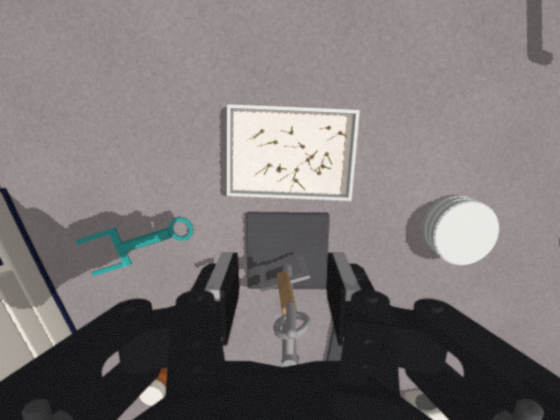

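Emit:
{"api": "step_arm", "payload": {
  "commands": [
    [0, 0, -0.12, 0.004, -0.04, 0, 0.45],
    [0, 0, -0.24, 0.008, -0.08, 0, 0.45],
    [0, 0, -0.36, 0.052, -0.47, 0, 0.45],
    [0, 0, -0.48, 0.052, -0.47, 0, 0.45],
    [0, 0, -0.6, 0.052, -0.47, 0, 0.45],
    [0, 0, -0.72, 0.052, -0.47, 0, 0.45],
    [0, 0, -0.84, 0.052, -0.47, 0, 0.45],
    [0, 0, -0.96, 0.052, -0.47, 0, 0.45],
    [0, 0, -1.08, 0.052, -0.47, -0.02, 0.45],
    [0, 0, -1.2, 0.052, -0.47, -0.04, 0.45],
    [0, 0, -1.288, 0.052, -0.47, -0.06, 0.45],
    [0, 0, -1.288, 0.052, -0.47, -0.06, 0.45]
  ]
}}

```text
time: 10.08
ee_pos: [0.487, -0.2246, 0.3]
tcp_rot: [[-0.142, 0.99, -0.001], [0.99, 0.142, -0.001], [-0.001, -0.001, -1.0]]
wrist_force: [-0.7, 1.3, -0.1]
finger_gap: 0.0384
```

```bash
python3 shot.py w11
```

```text
[ 0.487  -0.2246  0.3   ] [-0.46  0.47  1.09  1.83 -0.46  1.12  0.94] [-0.7  1.3 -0.1] 0.03837217345107645 10.0833
```

View pics/w11.png

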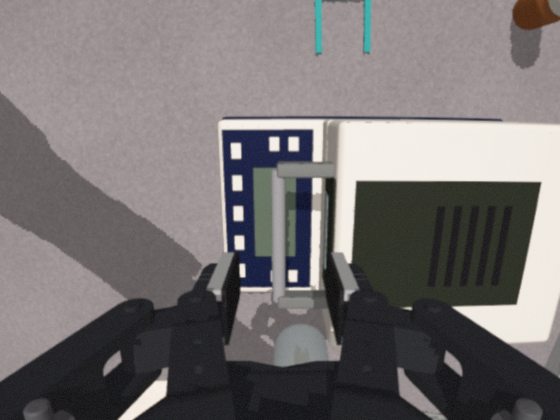

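Run:
```python
from h import *;import json
np.set_printoptions(precision=4,suppress=True)
L=lambda n:(lambda j:dict(ee=np.array(j['ee_pos']),R=np.array(j['tcp_rot'])))(json.load(open(f'pics/{n}.json')))
k=L('w11')
a=plane('wrist',(280.5,176),.137,**k);b=plane('wrist',(279,297),.137,**k)
print(a,b,(a+b)/2,np.linalg.norm(a-b),np.degrees(np.arctan2(*(a-b)[1::-1])))
```

```text
[ 0.484 -0.206  0.137] [ 0.4984 -0.3177  0.137 ] [ 0.4912 -0.2618  0.137 ] 0.11260402145732458 97.36422425604302
```

Emit:
{"api": "step_arm", "payload": {
  "commands": [
    [0, 0, 0, 0.002, -0.02, -0.03, 0.45],
    [0, 0, 0, 0.004, -0.035, -0.06, 0.45],
    [0, 0, 0, 0.004, -0.035, -0.095, 0.45],
    [0, 0, 0, 0.004, -0.035, -0.125, 0.45],
    [0, 0, 0, 0.004, -0.035, -0.15, 0.45],
    [0, 0, 0, 0.004, -0.035, -0.16, 0.45],
    [0, 0, 0, 0.004, -0.035, -0.16, 0.45]
  ]
}}

```text
time: 10.72
ee_pos: [0.4908, -0.2561, 0.1401]
tcp_rot: [[-0.148, 0.989, -0.003], [0.989, 0.148, 0.002], [0.002, -0.003, -1.0]]
wrist_force: [0.6, 0.3, -0.2]
finger_gap: 0.0385
```

```bash
python3 shot.py w12
```

```text
[ 0.4908 -0.2561  0.1401] [-0.21  0.7   0.86  1.91 -0.69  0.86  1.16] [ 0.6  0.3 -0.2] 0.03847738773904966 10.7167
```

View pics/w12.png

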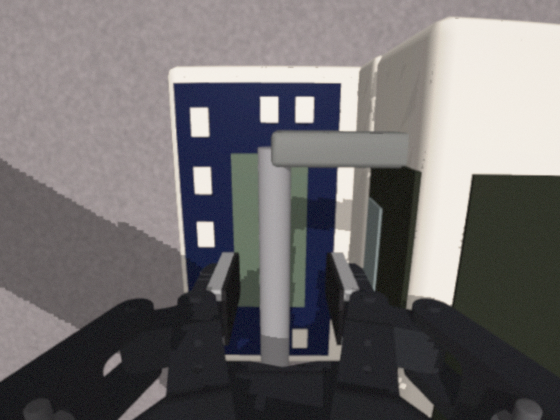

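Emit:
{"api": "step_arm", "payload": {
  "commands": [
    [0, 0, 0, -0.0015, -0.003, 0, 0.2],
    [0, 0, 0, -0.0015, -0.003, 0, 0],
    [0, 0, 0, -0.0015, -0.003, 0, 0],
    [0, 0, 0, -0.0015, -0.003, 0, 0],
    [0, 0, 0, -0.0015, -0.003, 0, 0],
    [0, 0, 0, -0.0015, -0.003, 0, 0]
  ],
  "newtons": 50
}}

```text
time: 11.27
ee_pos: [0.4886, -0.2624, 0.1434]
tcp_rot: [[-0.145, 0.989, -0.001], [0.989, 0.145, -0.0], [-0.0, -0.001, -1.0]]
wrist_force: [-8.0, 0.6, 9.8]
finger_gap: 0.0101
```

Emit:
{"api": "step_arm", "payload": {
  "commands": [
    [0, 0, 0, 0.0005, 0, 0.0045, 0],
    [0, 0, 0, 0.0022, 0.0003, 0.0111, 0],
    [0, 0, 0, 0.0048, 0.0007, 0.0221, 0],
    [0, 0, 0, 0.008, 0.0012, 0.0329, 0],
    [0, 0, 0, 0.0116, 0.0017, 0.0436, 0],
    [0, 0, 0, 0.0156, 0.0023, 0.0541, 0],
    [0, 0, 0, 0.0202, 0.003, 0.0645, 0],
    [0, 0, 0, 0.0251, 0.0037, 0.0746, 0],
    [0, 0, 0, 0.0305, 0.0045, 0.0845, 0],
    [0, 0, 0, 0.0305, 0.0045, 0.0845, 0]
  ]
}}

```text
time: 12.1
ee_pos: [0.5182, -0.2581, 0.2283]
tcp_rot: [[-0.145, 0.989, -0.004], [0.989, 0.145, -0.0], [0.0, -0.004, -1.0]]
wrist_force: [-11.9, -1.8, 3.0]
finger_gap: 0.0098
```

```bash
python3 shot.py s13 scene;python3 shot.py w13
```

```text
[ 0.5182 -0.2581  0.2283] [-0.28  0.63  0.96  1.79 -0.59  1.04  1.05] [-11.9  -1.8   3. ] 0.009832627340379011 12.1
[ 0.5178 -0.2582  0.2277] [-0.28  0.63  0.96  1.79 -0.59  1.04  1.05] [-11.8  -1.    3.4] 0.010233467981927235 12.15
```

View pics/s13.png

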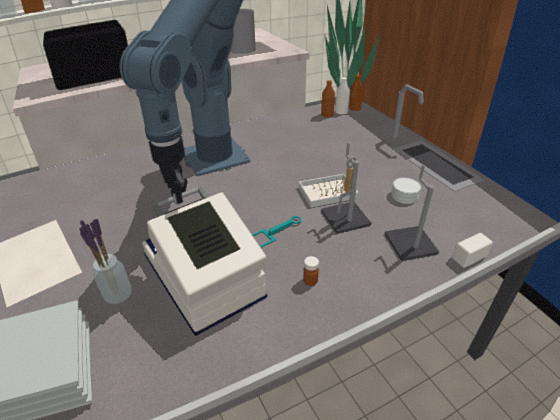

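View pics/w13.png

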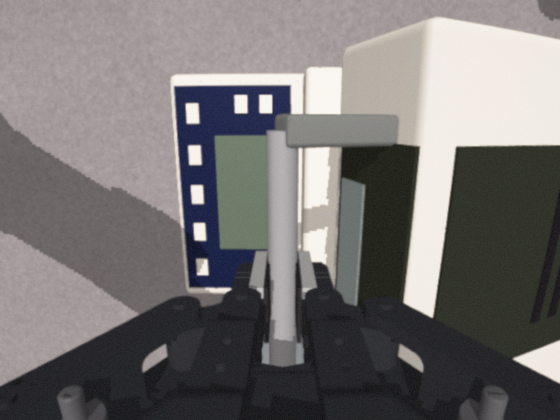

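Emit:
{"api": "step_arm", "payload": {
  "commands": [
    [0, 0, 0, 0.004, 0.0009, 0.0096, 0],
    [0, 0, 0, 0.01, 0.0018, 0.019, 0],
    [0, 0, 0, 0.0166, 0.0027, 0.0281, 0],
    [0, 0, 0, 0.0236, 0.0038, 0.0369, 0],
    [0, 0, 0, 0.031, 0.0049, 0.0455, 0],
    [0, 0, 0, 0.0387, 0.006, 0.0536, 0],
    [0, 0, 0, 0.0467, 0.0072, 0.0614, 0],
    [0, 0, 0, 0.0551, 0.0084, 0.0688, 0],
    [0, 0, 0, 0.0551, 0.0084, 0.0688, 0],
    [0, 0, 0, 0.0551, 0.0084, 0.0688, 0],
    [0, 0, 0, 0.0551, 0.0084, 0.0688, 0]
  ]
}}

```text
time: 13.12
ee_pos: [0.5726, -0.2502, 0.2972]
tcp_rot: [[-0.144, 0.99, -0.004], [0.99, 0.144, -0.001], [-0.0, -0.005, -1.0]]
wrist_force: [-13.6, 0.2, 10.9]
finger_gap: 0.0097
```

```bash
python3 shot.py s14 scene;python3 shot.py w14;python3 shot.py t14 top
```

```text
[ 0.5726 -0.2502  0.2972] [-0.3   0.63  0.99  1.6  -0.55  1.22  0.94] [-13.6   0.2  10.9] 0.009699389537259684 13.1167
[ 0.5725 -0.2503  0.2972] [-0.3   0.63  0.99  1.6  -0.55  1.22  0.94] [-12.7  -0.3  12. ] 0.00994008844832316 13.1667
[ 0.5724 -0.2503  0.2972] [-0.3   0.63  0.99  1.6  -0.55  1.22  0.94] [-13.4  -0.3  11.8] 0.00980973091481584 13.2167
```

View pics/s14.png

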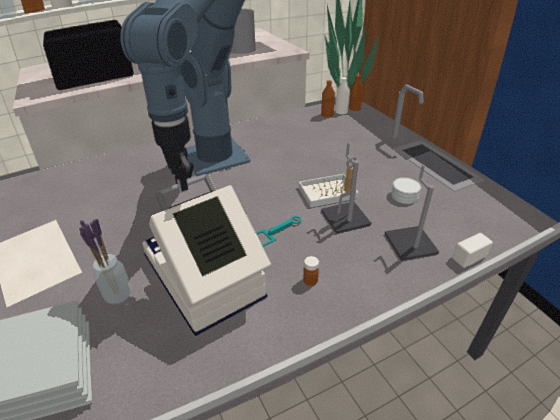

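View pics/w14.png

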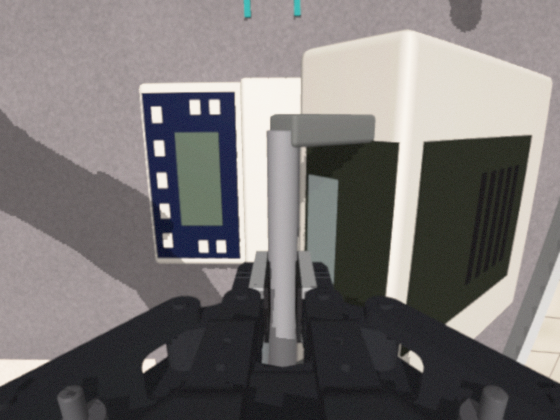

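View pics/t14.png

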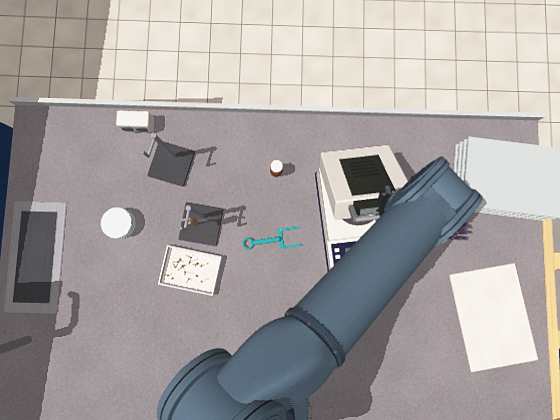

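```bash
python3 -c "
import cv2
i=cv2.imread('pics/s14.png')[170:310,140:280];cv2.imwrite('pics/c14.png',cv2.resize(i,None,fx=4.25,fy=4.25,interpolation=cv2.INTER_CUBIC))
i=cv2.imread('pics/s10.png')[170:310,140:280];cv2.imwrite('pics/c10b.png',cv2.resize(i,None,fx=4.25,fy=4.25,interpolation=cv2.INTER_CUBIC))"
```

```text
(no output)
```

View pics/c14.png

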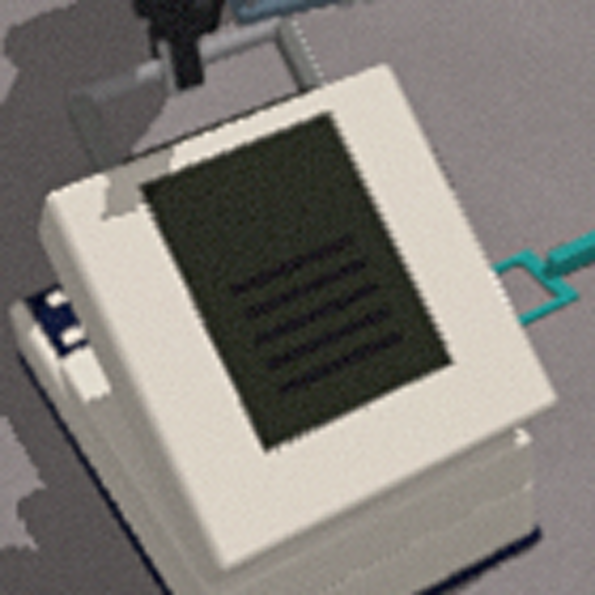

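View pics/c10b.png

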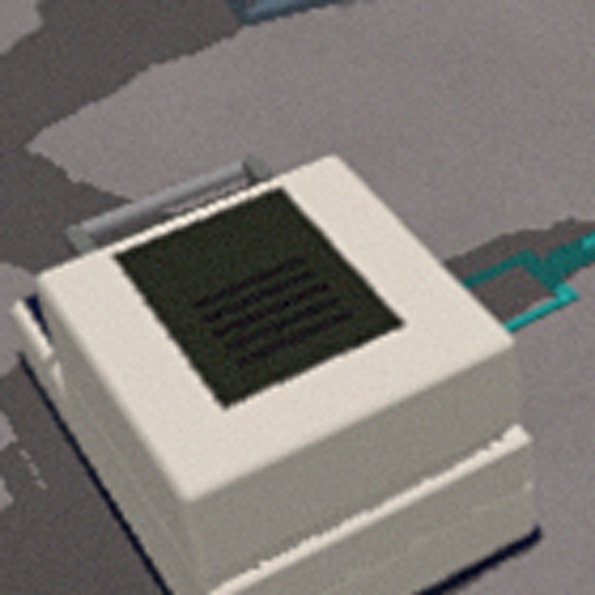

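Run:
```python
from h import *
from scipy.optimize import least_squares
S=np.array([(116,257),(283,189),(404,324),(224,408),(40,270),(337,157),(515,342),(190,498)])/4.25+[140,170]
O=np.array([(142,187),(331,113),(451,362),(269,450),(46,203),(388,67),(556,398),(225,567)])/4.25+[140,170]
P=np.array([plane('scene',p,.16) for p in S])
print(np.round(P,4))
for yaw in (8,8.5,9):
  y=np.radians(yaw);ux=np.array([np.cos(y),np.sin(y),0]);uy=np.array([-ux[1],ux[0],0])
  # hood rear edge from scene pts: mean of the rear corners
  for name,sel in(('vent',slice(0,4)),('all',slice(0,8))):
    for hz in (.092,):
      h=(P[6]+P[7])/2;h[2]=hz
      def f(t,free=False):
        R=cv2.Rodrigues(uy*t[0])[0];Q=(P[sel]-h)@R.T+h
        return (proj('scene',Q)-O[sel]).ravel()
      r=least_squares(f,[.7]);
      def g(t):
        h2=h+ux*t[1];R=cv2.Rodrigues(uy*t[0])[0];return (proj('scene',(P[sel]-h2)@R.T+h2)-O[sel]).ravel()
      r2=least_squares(g,[.7,0])
      print(yaw,name,np.degrees(r.x[0]),np.sqrt(np.mean(r.fun**2)),'|',np.degrees(r2.x[0]),r2.x[1],np.sqrt(np.mean(r2.fun**2)))
```

```text
[[ 0.5608 -0.3054  0.16  ]
 [ 0.5461 -0.1984  0.16  ]
 [ 0.6905 -0.1779  0.16  ]
 [ 0.7063 -0.2854  0.16  ]
 [ 0.5515 -0.348   0.16  ]
 [ 0.5315 -0.1584  0.16  ]
 [ 0.7315 -0.13    0.16  ]
 [ 0.758  -0.3192  0.16  ]]
8 vent 39.052489288009426 0.38883333252913554 | 39.193356821074616 0.0013941055242371017 0.35793933700729014
8 all 37.24913281904238 1.1538551300566706 | 37.30022013433517 0.0005951679107919595 1.1521123864225122
8.5 vent 38.75757858836125 0.353997551582169 | 38.782407633486116 0.00026563766561846767 0.35280430211746305
8.5 all 36.9749696962566 1.1952032581667318 | 36.94767123307351 -0.000346024320895824 1.1946330312313969
9 vent 38.453750866747185 0.39213166140318123 | 38.3827373712558 -0.000825331447343735 0.3815524265018572
9 all 36.69343281627563 1.2561265064121534 | 36.60219298198275 -0.001264552185761047 1.2488462507755762
```

Emit:
{"api": "step_arm", "payload": {
  "commands": [
    [0, 0, 0, 0, 0, 0.002, 0],
    [0, 0, 0, 0, 0, 0.004, 0],
    [0, 0, 0, 0, 0, 0.0055, 0],
    [0, 0, 0, 0, 0, 0.0055, 0],
    [0, 0, 0, 0, 0, 0.0055, 0],
    [0, 0, 0, 0, 0, 0.0055, 0]
  ]
}}

```text
time: 13.77
ee_pos: [0.5768, -0.2494, 0.3015]
tcp_rot: [[-0.146, 0.989, 0.003], [0.989, 0.146, -0.003], [-0.003, 0.002, -1.0]]
wrist_force: [1.3, -5.5, -2.9]
finger_gap: 0.0099
```

```bash
python3 shot.py s15 scene; python3 shot.py w15; python3 -c "
import cv2
i=cv2.imread('pics/s15.png')[170:310,140:280];cv2.imwrite('pics/c15.png',cv2.resize(i,None,fx=4.25,fy=4.25,interpolation=cv2.INTER_CUBIC))
i=cv2.imread('pics/s15.png')[135:240,290:400];cv2.imwrite('pics/c15b.png',cv2.resize(i,None,fx=5,fy=5,interpolation=cv2.INTER_CUBIC))"
```

```text
[ 0.5768 -0.2494  0.3015] [-0.3   0.63  0.99  1.59 -0.55  1.22  0.94] [ 1.3 -5.5 -2.9] 0.009871292284376732 13.7667
[ 0.5768 -0.2494  0.3015] [-0.3   0.63  0.99  1.59 -0.55  1.22  0.94] [ 1.8 -4.6 -2.1] 0.010025312454188954 13.8167
```

View pics/c15.png

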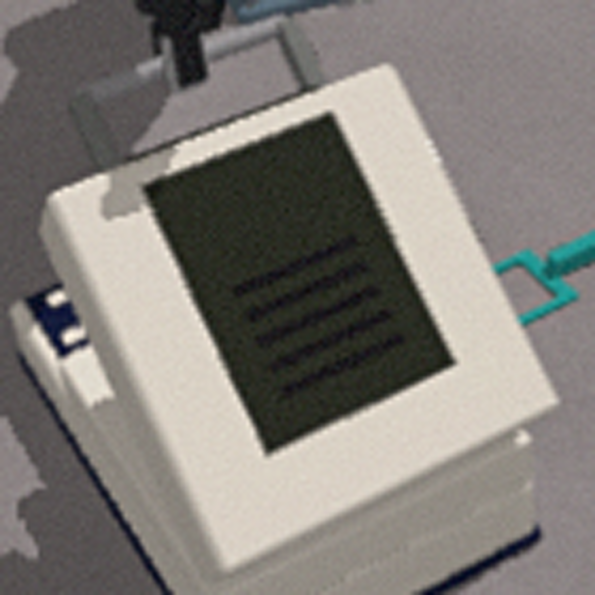

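View pics/c15b.png

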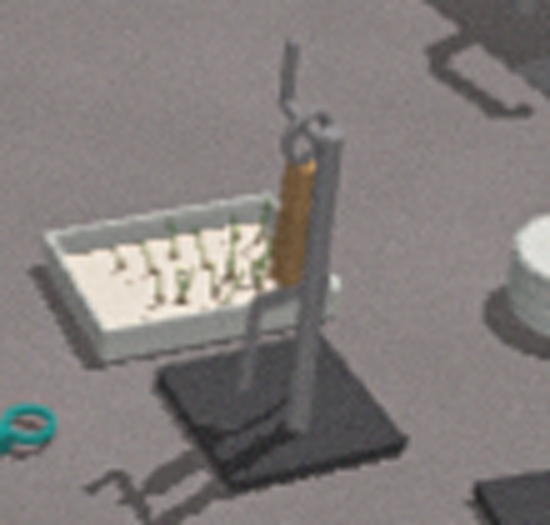

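```bash
cat > ang.py <<'E'
import sys
from h import *
from scipy.optimize import least_squares
def quad(fn):
    g=cv2.cvtColor(cv2.imread(fn),cv2.COLOR_BGR2GRAY)[170:310,140:280]
    g=cv2.resize(g,None,fx=4,fy=4,interpolation=cv2.INTER_CUBIC);m=(cv2.GaussianBlur(g,(5,5),0)<110).astype(np.uint8)
    n,l,st,c=cv2.connectedComponentsWithStats(m);k=l[int(270),int(260)]
    cs=max(cv2.findContours((l==k).astype(np.uint8),0,1)[0],key=cv2.contourArea)
    q=cv2.approxPolyDP(cs,25,True)[:,0].astype(float)
    assert len(q)==4,len(q)
    P=cs[:,0].astype(float);L=[]
    for i in range(4):
        a,b=q[i],q[(i+1)%4];d=(b-a)/np.linalg.norm(b-a);t=(P-a)@d;e=np.abs((P-a)@[-d[1],d[0]]);ln=np.linalg.norm(b-a)
        s=P[(t>.12*ln)&(t<.88*ln)&(e<8)].astype(np.float32);v=cv2.fitLine(s,cv2.DIST_HUBER,0,.01,.01)[:,0];L.append(v)
    C=[]
    for i in range(4):
        u,v=L[i-1],L[i];A=np.array([[u[0],-v[0]],[u[1],-v[1]]]);t=np.linalg.solve(A,(v[2:]-u[2:]));C.append(u[2:]+t[0]*u[:2])
    C=np.array(C);C=(C+.5)/4-.5+[140,170]
    i=np.argmin(C[:,0]);C=np.roll(C,-i,0)
    return C
S=quad('pics/s10.png');P=np.array([plane('scene',p,.16) for p in S])
for fn in sys.argv[1:]:
  O=quad(fn);print(fn,np.round(O,2).tolist())
  for yaw in(7.8,8.4,9):
    y=np.radians(yaw);ux=np.array([np.cos(y),np.sin(y),0]);uy=np.array([-ux[1],ux[0],0])
    h=np.array([.490,-.260,0])+.255*ux;h[2]=.092
    def g(t):
        h2=h+ux*t[1];R=cv2.Rodrigues(uy*t[0])[0];return (proj('scene',(P-h2)@R.T+h2)-O).ravel()
    f=least_squares(lambda t:g([t[0],0]),[.7]);r=least_squares(g,[.7,0]);print(yaw,np.degrees(f.x),np.sqrt(np.mean(f.fun**2)),np.degrees(r.x[0]),r.x[1],np.sqrt(np.mean(r.fun**2)))
E
python3 ang.py pics/s14.png pics/s15.png; python3 -c "
from station import status;s=status.sense();print(s['ee_pos'],s['wrist_force'],s['qvel'])"
```

```text
pics/s14.png [[172.29, 213.39], [202.1, 275.7], [245.99, 254.59], [216.74, 196.13]]
7.8 [39.38414662] 0.2053276162716358 39.31013523688475 -0.0007008457953026285 0.19065172207900874
8.4 [39.00679412] 0.25629511042035513 38.80726695378194 -0.002078209743928902 0.11886028200069929
9 [38.61810205] 0.4117924727784381 38.321224784374415 -0.0034285209694341176 0.16821630896145462
pics/s15.png [[172.87, 213.49], [202.36, 276.13], [246.32, 255.39], [217.56, 196.04]]
7.8 [40.72617813] 0.21804765473103474 40.64680294032384 -0.0007084177805321427 0.2036922070163435
8.4 [40.35045723] 0.27096443484606375 40.12504030311165 -0.0021932898688456753 0.12132692390111091
9 [39.96213637] 0.4346577672487607 39.62087411408557 -0.003645611510613593 0.1589114296081671
[ 0.57674466 -0.24944954  0.30154583] [ 1.81435148 -5.51225305 -3.13679232] [ 0.00048352  0.00096973 -0.00108523 -0.00049538 -0.00102112 -0.00013731
 -0.00071274]
```

Emit:
{"api": "step_arm", "payload": {
  "commands": [
    [0, 0, 0, 0, 0, 0, 0],
    [0, 0, 0, 0, 0, 0, 0],
    [0, 0, 0, 0, 0, 0, 0],
    [0, 0, 0, 0, 0, 0, 0],
    [0, 0, 0, 0, 0, 0, 0],
    [0, 0, 0, 0, 0, 0, 0],
    [0, 0, 0, 0, 0, 0, 0],
    [0, 0, 0, 0, 0, 0, 0],
    [0, 0, 0, 0, 0, 0, 0],
    [0, 0, 0, 0, 0, 0, 0]
  ]
}}

```text
time: 14.7
ee_pos: [0.5767, -0.2495, 0.3015]
tcp_rot: [[-0.146, 0.989, 0.003], [0.989, 0.146, -0.003], [-0.003, 0.002, -1.0]]
wrist_force: [1.0, -4.9, -3.5]
finger_gap: 0.0095
```

```bash
python3 shot.py s16 scene; python3 ang.py pics/s16.png; python3 -c "
import cv2,numpy as np
a=cv2.imread('pics/s0.png') if 0 else cv2.imread('pics/scene0.png');b=cv2.imread('pics/s16.png')
i=b[190:310,60:150];j=a[190:310,60:150];k=b[135:240,290:430];cv2.imwrite('pics/c16.png',cv2.resize(np.hstack([j,i]),None,fx=3.5,fy=3.5))
cv2.imwrite('pics/c16b.png',cv2.resize(np.hstack([a[135:300,290:430],b[135:300,290:430]]),None,fx=2.8,fy=2.8))"
```

```text
[ 0.5767 -0.2495  0.3015] [-0.3   0.63  0.99  1.59 -0.55  1.22  0.94] [ 1.  -4.9 -3.5] 0.009508738609872258 14.7
pics/s16.png [[172.88, 213.48], [202.36, 276.14], [246.3, 255.38], [217.55, 196.02]]
7.8 [40.71960368] 0.21180463919214193 40.64190313485106 -0.0006939349182039662 0.1976150824025836
8.4 [40.34408422] 0.2670668975083595 40.12036834905357 -0.0021782744171746013 0.11585715419371682
9 [39.95597024] 0.432882838069264 39.6164117287784 -0.0036301160079022076 0.1584305771499001
```

View pics/c16.png

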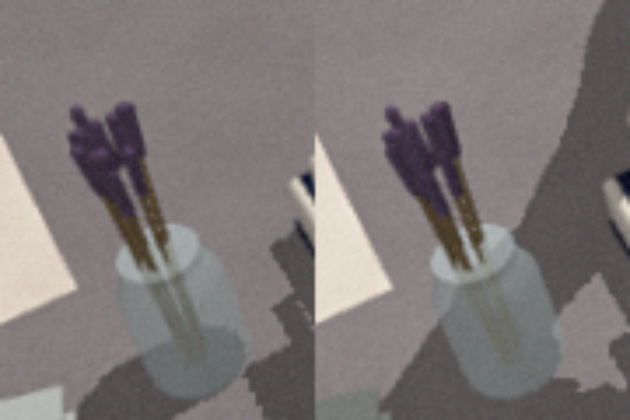

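View pics/c16b.png

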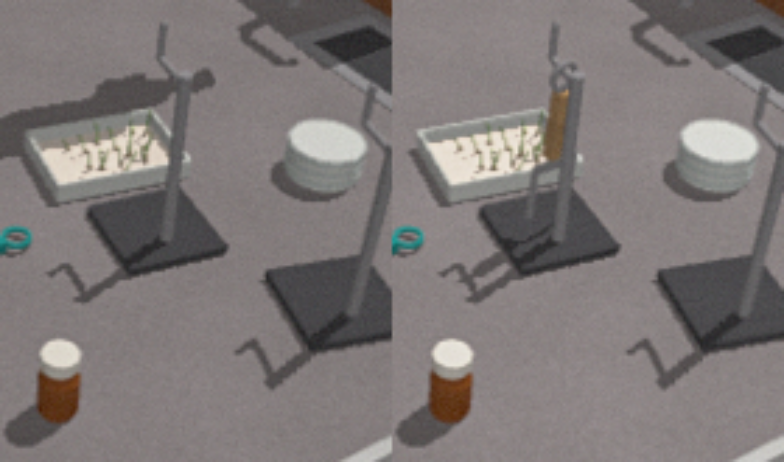

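The crops show the lifter hanging still on the right hook. The jar, dishes, tray, vial and turquoise tool haven't moved, and the hood is steady at about 40°.

```bash
python3 -c "
from station import robot;print(robot.job_done())"
```

```text
the job is handed in; nothing more can be done
None
```

The lifter hangs by its eye on the right-hand hook stand, the one behind the tray. The arm is holding the hood by its bar at about 40° open. I handed the job in at about 14.8 s of the 72 s allowed, and no verdict was reported.

- **Lifter:** I put the eye over the pin, tilted the tool about 35° and released it. In the scene pictures at release, after the arm backed off, and at the end, it hangs still from the hook arm. The hood stayed shut until then.
- **Hood angle:** The picture-based fit gives 40.1°, or 39.6–40.7° depending on the yaw assumed for the analyser. The gripper's forward travel also gives 40.1°, but its height gives about 41.6°, so these checks disagree by about 1.5°. I took the picture fit as the better value.
- **Steadiness:** Over the last second of holding, the arm position and the hood angle did not change, and the wrist force was about 6 N. While the hood was being lifted, the arm pushed the bar towards the hinge with about 17 N. I eased that off before handing in.
- **Other objects:** The jar, dishes, tray, vial, second hook stand and turquoise look-alike are where they were in the first picture.

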